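Load the carrier into the spring-bed engraving fixture

TASK

Load the blue carrier plate with the bone blank into the engraving fixture: with closed fingertips press firmly down on its black rubber thumb pad until the sprung white bed gives way, and keep it pressed while you slide it along the rails, so that it passes under both copper-coloured leaf springs and comes fully home against the dark end stop. Then let go, so that it stays clamped between the bed and the springs; only press and push, never lift the carrier or let it ride over the springs, and leave the chisel, the fin-shaped blank and the felt disc alone.

Things in the scene. Friction and masses are not known exactly. Their poses are not given: they have to be found in the camera images.
- fixture: engraving fixture fixed to the bench: grey base plate 150 (x) x 232 (y) x 8 mm, white sprung bed, two aluminium rails along y (tops 27 mm above the bench, 87 mm apart), dark end stop. Origin: centre of the underside, on the bench. Its y axis is the slide direction, towards the stop; z is up. The end at y = -116 mm is open. Highest part: the clamp screws on the stop, 43 mm.
- carrier: loose blue metal plate 84 (x) x 105 (y) x 6 mm, about 0.11 kg, on the sprung bed between the rails (1.5 mm play a side), axes as the fixture's. Origin: centre of its underside. A 26 x 63 x 5 mm bone blank is fixed on its front part. It slides easily on the bed (friction about 0.2). Fully home its origin is at y = +51.5 mm in the fixture's frame.
- thumb_pad: ribbed black rubber pad, 50 (x) x 32 (y) x 3 mm, on the rear end of the carrier, very grippy (friction about 1.3). Origin: centre of its underside, 34.5 mm behind the carrier's origin and 6 mm above it. It stays clear of the springs even when the carrier is home; 3 mm ahead of it the bone blank stands 2 mm higher than the pad.
- pad_top (a point): centre of the top face of the rubber thumb pad: 30 mm above the bench before it is pressed
- slide_bed (a joint): how far the white sprung bed under the carrier is pressed down, m: 0 raised, 0.008 bottomed. About 6 N to start moving, and 1 N more for each mm.
- leaf_near (a joint): lift angle of the leaf spring on the fixture's -x side, rad: 0 at rest, about 0.02 to 0.05 with the carrier clamped under it (about 1 N per mm at the spring's low part, after 1.5 N)
- leaf_far (a joint): the same for the leaf spring on the fixture's +x side
- graver: loose carving chisel with a brown handle, 22 x 144 x 22 mm, a bystander; origin: centre of its underside
- fin_blank: loose flat fin-shaped bone blank, 37 x 76 x 6 mm, a bystander; origin: centre of its underside
- felt_disc: loose felt polishing disc, 26 mm across, 8 mm high, a bystander; origin: centre of its underside
- stop_face (a point): middle of the face of the dark end stop, 104 mm along +y from the fixture's origin, 21 mm above the bench; the carrier's front edge touches this face when home
- spring_mouth (a point): midway between the upturned free ends of the two copper-coloured leaf springs, at the height of their undersides (25 mm above the bench), 27 mm along +y from the fixture's origin. The springs run from here to the stop over the carrier's long edges, 28 to 42 mm either side of the centre line; their lowest part, 10 to 22 mm further on, is 22 mm above the bench.
- front_edge (a point): middle of the carrier's front edge (towards the stop), half-way up. On the raised bed the carrier's top is 27 mm above the bench: too high, so pushed without pressing it butts against the ends of the springs. Pressed 3 to 4 mm it enters, but the springs then carry the load and fingertips slip on the pad; pressed 5 to 8 mm it goes home in one stroke.

How it is judged:
By the outcome, as a careful person would: the job done as asked, in the order asked, and still so for the second after the job is handed in, with the robot touching nothing.
It also fails if it takes over 35 s, if anything falls off the work surface, if the arm or the gripper's body presses on something with over 40 N, if the wrist force passes 120 N, or if a joint passes its speed limit or range.

ROBOT

A 6-joint arm with a two-finger parallel gripper is mounted at the origin on a cart in front of the work surface, level with it; the furniture and walls round the work are solid. World frame = base frame: x ahead of the robot, y to its left, z up, the work surface at z = 0. Lengths are in mm, angles in rad, forces in N, time in s.
With the tool pointing down it reaches from about 400 to 925 mm from the base axis. Payload 12.5 kg.
Tool frame: the origin (TCP) lies midway between the tips of the shut fingers; the grasp point (between the pads) lies 19 mm behind it; z points along the fingers, y is the line along which they close (so a half turn about z gives the same grasp; the last joint's range is limited). The gripper opens to 95 mm and grips with 3 to 60 N. Pads are 20 mm wide; open, the fingers measure 119 mm over their backs; the gripper's body (75 mm by 180 mm) begins 59 mm behind the grasp point.
Start: joints at [1.007, 0.491, 1.559, -0, 1.092, -0.106], TCP at [276.222, 560.668, 214.661] pointing down, gripper open.
Joint ranges: [-3.1, 3.1], [-0.84, 2.19], [0.05, 2.79], [-1.13, 4.28], [0.06, 2.93], [-2.69, 2.69]. Speed limits (rad/s): [2.22, 2.22, 2.79, 3.14, 3.14, 3.14].

INTERFACE

Orientations are given as [roll, pitch, yaw] about the fixed x, y, z axes, in that order (R = Rz(yaw) Ry(pitch) Rx(roll)).
In Python, from cell import state, read_camera, camera_info, env gives the robot as it stands.
- The arm moves only by the tool move_arm, never from a script. Its argument "commands" is a list of rows, each a list of 3 entries, a list of its own where there are three numbers: the shift along the world's x, y, z in cm, then the turn, a rotation vector about the world's x, y, z in degrees, then the opening, from 0 (shut) to 1 (fully open). A call has 1 to 10 rows; each row shifts and turns the commanded pose from where the row before left it; what a row does not reach is not made up. A row lasts 1/10 s, in which the tool goes at most 50 mm and 8.59 degrees, less where a joint would pass 70% of its speed; a pose out of reach is approached as far as the arm can. A call with a gripper value outside its range is refused whole. The fingers move at their own pace and stop on an object; the grip force is fixed at half the most. Time passes only in rows, so rows that do not move let the fingers close. It gives the time, the measured TCP pose, the force, the opening and the grip force at its end, in the units of the state.
- state(): the state, without advancing time (a new reading comes with each control period).
- read_camera(name): name is "side" or "top"; returns the picture (400x640x3 uint8, blue, green, red); there is no depth.
- camera_info(name): a dict with "K" (3x3 intrinsics, pixels), "k1" (the pictures are not rectified: a ray, as slopes to the right and down, at radius r is drawn at 1 + k1 r^2 times it, then the intrinsics apply), "cam_to_world" (4x4, takes a point from camera to world coordinates). Camera axes: x right, y down, z forward; pixel columns grow to the right and rows downward; lengths in mm; the calibration is good to about 2 mm. A picture is of the moment at which its call begins. camera_info takes no time and is no camera call.
- env.job_done(): hands the job in; it is judged then, once.
The state is a dict: "t": time; "joints": joint angles; "qvel": joint speeds; "tau": joint torques, N m; "eef_pos": TCP position; "tcp_rot": TCP orientation; "ft_force": force on the tool from outside, world axes, zero at the start; "moment": the same for the moment, N m; "opening": opening from 0.0 (shut) to 1.0 (fully open); "grip_force": force on a finger pad.
Only numpy, scipy, OpenCV 4.12 (cv2) and the standard library are available. Lean on these libraries where they do the work, as an engineer would, in place of code of your own. Each camera call takes 0.05 s, during which the arm holds its last target. There are 200 camera calls.

## Working session

There is one attempt and no reset: what is moved stays moved. The work goes in short steps, Python scripts to look and compute and a tool call to move; the robot and the scene stay as the last step left them, time stands still between calls to the robot, and variables do not carry over. Pictures are saved under pics/ and viewed, at most 10 in all, crops included, and the job is handed in when it is done.

Besides the shell and the picture viewer there is one more tool, called after "Emit:" as name(argument=value, ...), one argument or row to a line, values as JSON. move_arm: Moves the arm, as the interface text tells. Its arguments: {"type":"object","properties":{"commands":{"type":"array"}},"required":["commands"]}

```bash
mkdir -p pics; python3 - <<'E'
from cell import *
import cv2
for n in("top","side"):
    cv2.imwrite(f"pics/{n}0.png",read_camera(n)); c=camera_info(n); print(n,c)
print(state())
E
```

```text
top {'K': array([[503.31232235,   0.        , 318.90072586],
       [  0.        , 503.31232235, 205.85764627],
       [  0.        ,   0.        ,   1.        ]]), 'k1': 0.04730419544697532, 'cam_to_world': array([[-2.71859202e-02, -9.97294214e-01,  6.83020961e-02,
         5.55280844e+02],
       [-9.99452472e-01,  2.84066569e-02,  1.69652090e-02,
         2.35035887e+02],
       [-1.88595390e-02, -6.78034839e-02, -9.97520429e-01,
         8.86307340e+02],
       [ 0.00000000e+00,  0.00000000e+00,  0.00000000e+00,
         1.00000000e+00]])}
side {'K': array([[495.90005489,   0.        , 318.14498555],
       [  0.        , 495.90005489, 200.54740293],
       [  0.        ,   0.        ,   1.        ]]), 'k1': -0.09276494917312991, 'cam_to_world': array([[ 9.97244106e-01, -3.72477973e-02,  6.41622463e-02,
         5.60530573e+02],
       [-7.37939631e-02, -5.87267807e-01,  8.06021696e-01,
        -4.35879625e+02],
       [ 7.65788891e-03, -8.08535172e-01, -5.88398022e-01,
         5.47585041e+02],
       [ 0.00000000e+00,  0.00000000e+00,  0.00000000e+00,
         1.00000000e+00]])}
{'t': 0.1, 'joints': array([ 1.00739673e+00,  4.91500660e-01,  1.55940716e+00, -2.86735549e-05,
        1.09170466e+00, -1.05596448e-01]), 'qvel': array([ 0.00208267, -0.00179143, -0.00160441,  0.00020921,  0.00061414,
       -0.00064864]), 'tau': array([ 2.31033628e-03, -6.13630557e+01, -2.58601588e+01,  6.94120070e-02,
        4.70639358e-02,  2.15965451e-05]), 'eef_pos': array([276.09906584, 560.45679588, 214.11290468]), 'tcp_rot': array([-3.14057582e+00, -8.22004804e-05,  2.68380269e+00]), 'ft_force': array([ 0.40211907,  0.46350986, -0.26288096]), 'moment': array([ 0.03795561, -0.04393565,  0.03770855]), 'grip_force': 0.0, 'opening': 0.9996321580741241}
```

View pics/top0.png

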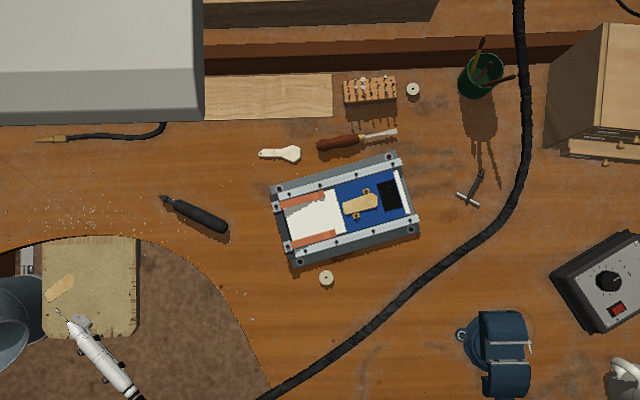

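View pics/side0.png

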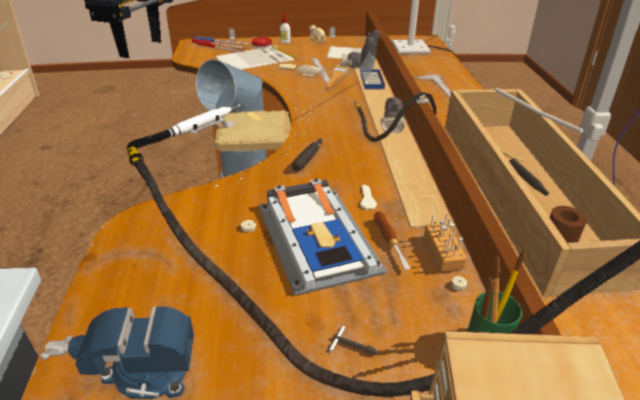

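The top view shows the fixture centred near (345,208), with the stop at lower left (about 280,225) and the pad near (391,195). The side view agrees: pad near (335,256), springs near (285,205) and (322,195). I'll enlarge both.

```bash
python3 - <<'E'
import cv2
a=cv2.imread("pics/top0.png")[140:280,255:435]; cv2.imwrite("pics/topc.png",cv2.resize(a,None,fx=4.2,fy=4.2,interpolation=cv2.INTER_CUBIC))
a=cv2.imread("pics/side0.png")[170:300,250:400]; cv2.imwrite("pics/sidec.png",cv2.resize(a,None,fx=4,fy=4,interpolation=cv2.INTER_CUBIC))
E
```

```text
(no output)
```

View pics/topc.png

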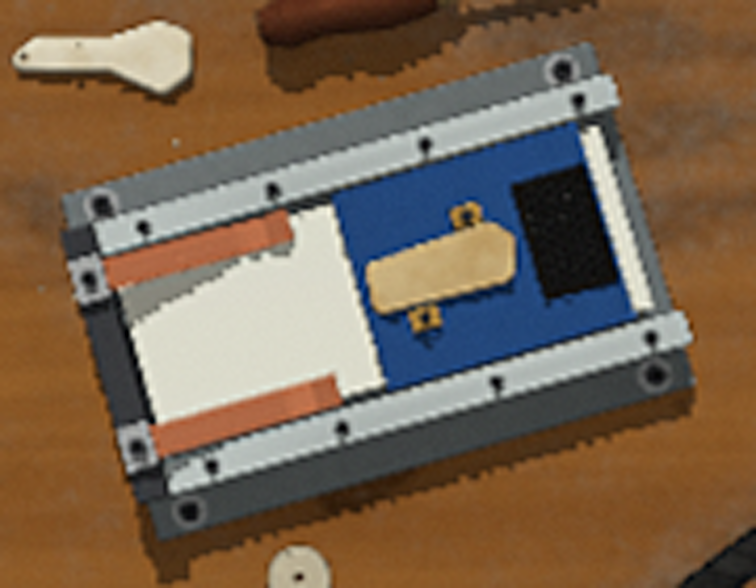

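View pics/sidec.png

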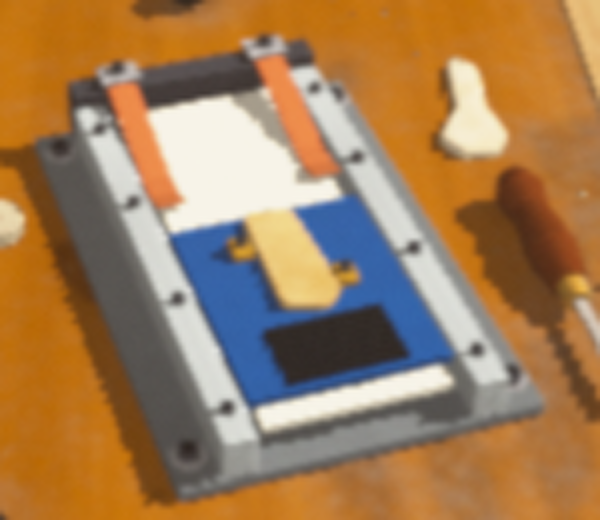

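Top crop: the pad corners are about (512,185), (583,165), (620,283), (547,298), and the base plate corners (62,195), (590,45), (692,385), (158,538). Side crop: the pad corners are about (263,330), (378,305), (408,357), (288,384).

```bash
cat > h.py <<'E'
from cell import *
import numpy as np, cv2
def w(n,p,z):
    c=camera_info(n);d=np.array([c["k1"],0,0,0,0.])
    u=cv2.undistortPoints(np.array(p,float).reshape(-1,1,2),c["K"],d)[:,0]
    T=c["cam_to_world"];r=np.c_[u,np.ones(len(u))]@T[:3,:3].T
    return T[:3,3]+r*((z-T[2,3])/r[:,2])[:,None]
def crop(p,s,o): return (np.array(p,float)+.5)/s-.5+o
E
python3 - <<'E'
from h import *
np.set_printoptions(precision=1,suppress=True)
t=lambda p,z:w("top",crop(p,4.2,(255,140)),z)[:,:2]
s=lambda p,z:w("side",crop(p,4,(250,170)),z)[:,:2]
b=t([(62,195),(590,45),(692,385),(158,538)],8);print("base",b,b.mean(0),np.linalg.norm(b-np.roll(b,-1,0),axis=1))
for a in (b[0]-b[1],b[3]-b[2]): print("dir",np.degrees(np.arctan2(a[1],a[0])))
bs=s([(178,498),(543,405),(38,142)],8);print("base side",bs,(bs[1]+bs[2])/2)
for f,q in((t,[(512,185),(583,165),(620,283),(547,298)]),(s,[(263,330),(378,305),(408,357),(288,384)])):
    p=f(q,30);print("pad",p,p.mean(0),np.linalg.norm(p-np.roll(p,-1,0),axis=1))
print("front",t([(335,200),(387,388)],27),s([(172,236),(352,200)],27))
E
```

```text
base [[652.8 336. ]
 [709.2 113.7]
 [566.3  77. ]
 [509.2 299.2]] [609.4 206.5] [229.4 147.5 229.3 148.2]
dir 104.25065372559492
dir 104.41684768600746
base side [[566.8  72.1]
 [710.  111.4]
 [510.8 295.9]] [610.4 203.6]
pad [[649.  150.3]
 [656.3 121.3]
 [607.9 108.2]
 [602.7 137.8]] [629.  129.4] [29.9 50.1 30.1 48. ]
pad [[602.6 137.6]
 [648.9 149.3]
 [656.9 118.6]
 [609.9 106.8]] [629.6 128.1] [47.7 31.7 48.5 31.7]
front [[645.4 222.2]
 [568.2 203.4]] [[569.3 201.2]
 [646.2 220.3]]
```

The pad measures about 30 x 49 mm in both views, centred at (629.3,128.8). The fixture centre is about (610,205), with the slide direction at 104.3° and about 96 mm to travel. Next I approach with the fingers shut and turn the tool −49.5° about z.

Emit:
move_arm(
  commands=[
    [[2.9, -3.6, 0], [0, 0, -4.95], 0],
    [[2.9, -3.6, 0], [0, 0, -4.95], 0],
    [[2.9, -3.6, 0], [0, 0, -4.95], 0],
    [[2.9, -3.6, 0], [0, 0, -4.95], 0],
    [[2.9, -3.6, 0], [0, 0, -4.95], 0],
    [[2.9, -3.6, 0], [0, 0, -4.95], 0],
    [[2.9, -3.6, 0], [0, 0, -4.95], 0],
    [[2.9, -3.6, 0], [0, 0, -4.95], 0],
    [[2.9, -3.6, 0], [0, 0, -4.95], 0],
    [[2.9, -3.6, 0], [0, 0, -4.95], 0],
  ],
)

```text
t: 1.1
eef_pos: [567.1, 198.9, 214.5]
tcp_rot: [-3.141, -0.0, 1.816]
ft_force: [0.5, 0.2, -0.1]
opening: 0.212
grip_force: 0.0
```

Emit:
move_arm(
  commands=[
    [[2.1, -2.4, 0], [0, 0, 0], 0],
    [[2.1, -2.4, 0], [0, 0, 0], 0],
    [[2.1, -2.4, -2], [0, 0, 0], 0],
    [[0, 0, -4], [0, 0, 0], 0],
    [[0, 0, -4], [0, 0, 0], 0],
    [[0, 0, -4], [0, 0, 0], 0],
    [[0, 0, -2], [0, 0, 0], 0],
    [[0, 0, 0], [0, 0, 0], 0],
    [[0, 0, 0], [0, 0, 0], 0],
  ],
)

```text
t: 2.0
eef_pos: [629.4, 128.7, 55.0]
tcp_rot: [-3.142, -0.0, 1.82]
ft_force: [-0.4, 0.8, 1.0]
opening: 0.002
grip_force: 0.0
```

```bash
python3 - <<'E'
from h import *
s=state();print(s["eef_pos"],s["tcp_rot"],s["ft_force"])
a=cv2.resize(read_camera("side")[170:300,250:400],None,fx=4,fy=4,interpolation=cv2.INTER_CUBIC)
cv2.imwrite("pics/near.png",a)
E
```

```text
[629.43413403 128.70346545  54.99701033] [-3.14150181e+00 -1.55453254e-05  1.81984482e+00] [-0.42801489  0.84244217  0.95333597]
```

View pics/near.png

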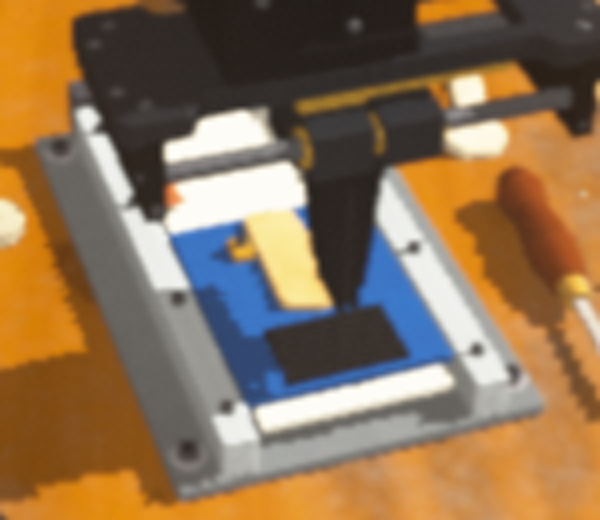

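The shut fingertips end near crop (345,308), above the far part of the pad. I'll check this against the projection of the TCP.

```bash
python3 - <<'E'
from h import *
c=camera_info("side");T=np.linalg.inv(c["cam_to_world"]);R=T[:3,:3]
for P in([629.4,128.7,55],[629.4,128.7,30],[629.4,128.7,80]):
    q=cv2.projectPoints(np.array([P]),cv2.Rodrigues(R)[0],T[:3,3],c["K"],np.array([c["k1"],0,0,0,0.]))[0].ravel()
    print(P,(q-[250,170]+.5)*4-.5)
print(w("side",crop([(345,310)],4,(250,170)),55))
E
```

```text
[629.4, 128.7, 55] [335.56666609 293.37109737]
[629.4, 128.7, 30] [333.85948028 342.44485268]
[629.4, 128.7, 80] [337.33613985 242.27103046]
[[631.99153032 119.03152503  55.        ]]
```

The tip's near edge is 10 mm in front of the TCP, as expected for a 20 mm pad, so the aim is good. Now I press down.

Emit:
move_arm(
  commands=[
    [[0, 0, -1.5], [0, 0, 0], 0],
    [[0, 0, -0.7], [0, 0, 0], 0],
    [[0, 0, -0.3], [0, 0, 0], 0],
    [[0, 0, -0.2], [0, 0, 0], 0],
    [[0, 0, 0], [0, 0, 0], 0],
    [[0, 0, 0], [0, 0, 0], 0],
  ],
)

```text
t: 2.65
eef_pos: [629.6, 128.7, 28.3]
tcp_rot: [3.14, 0.0, 1.82]
ft_force: [-0.2, 0.4, 5.6]
opening: 0.005
grip_force: 2.8
```

Emit:
move_arm(
  commands=[
    [[0, 0, -0.2], [0, 0, 0], 0],
    [[0, 0, -0.15], [0, 0, 0], 0],
    [[0, 0, -0.1], [0, 0, 0], 0],
    [[0, 0, 0], [0, 0, 0], 0],
    [[0, 0, 0], [0, 0, 0], 0],
  ],
)

```text
t: 3.15
eef_pos: [629.8, 128.8, 24.3]
tcp_rot: [3.14, 0.0, 1.82]
ft_force: [-1.6, -0.7, 8.5]
opening: 0.001
grip_force: 4.7
```

Emit:
move_arm(
  commands=[
    [[0, 0, -0.1], [0, 0, 0], 0],
    [[0, 0, -0.05], [0, 0, 0], 0],
    [[0, 0, 0], [0, 0, 0], 0],
    [[0, 0, 0], [0, 0, 0], 0],
  ],
)

```text
t: 3.55
eef_pos: [629.9, 128.8, 23.0]
tcp_rot: [3.139, 0.0, 1.82]
ft_force: [-2.1, -0.3, 9.2]
opening: 0.007
grip_force: 5.4
```

```bash
python3 - <<'E'
from h import *
F=[]
for i in range(3): read_camera("side");F.append(state()["ft_force"])
s=state();print(s["eef_pos"],np.round(F,1),s["t"])
E
```

```text
[629.94299686 128.74136028  23.06140904] [[-1.  -0.3 11. ]
 [-1.3 -0.5 10.4]
 [-1.5  0.2 10.4]] 3.7
```

Pressed about 7 mm by height. Now I slide.

Emit:
move_arm(
  commands=[
    [[-0.12, 0.48, 0], [0, 0, 0], 0],
    [[-0.12, 0.48, 0], [0, 0, 0], 0],
    [[-0.12, 0.48, 0], [0, 0, 0], 0],
    [[-0.12, 0.48, 0], [0, 0, 0], 0],
    [[-0.12, 0.48, 0], [0, 0, 0], 0],
    [[-0.12, 0.48, 0], [0, 0, 0], 0],
    [[0, 0, 0], [0, 0, 0], 0],
  ],
)

```text
t: 4.4
eef_pos: [622.6, 158.0, 23.0]
tcp_rot: [3.139, 0.0, 1.82]
ft_force: [-1.7, 2.1, 11.0]
opening: 0.004
grip_force: 5.4
```

```bash
python3 - <<'E'
from h import *
a=cv2.resize(read_camera("side")[170:300,250:400],None,fx=4,fy=4,interpolation=cv2.INTER_CUBIC)
cv2.imwrite("pics/mid.png",a);s=state();print(s["eef_pos"],s["ft_force"])
E
```

```text
[622.65657143 157.98458883  23.07740504] [-1.34536119  1.06648601 10.89541733]
```

View pics/mid.png

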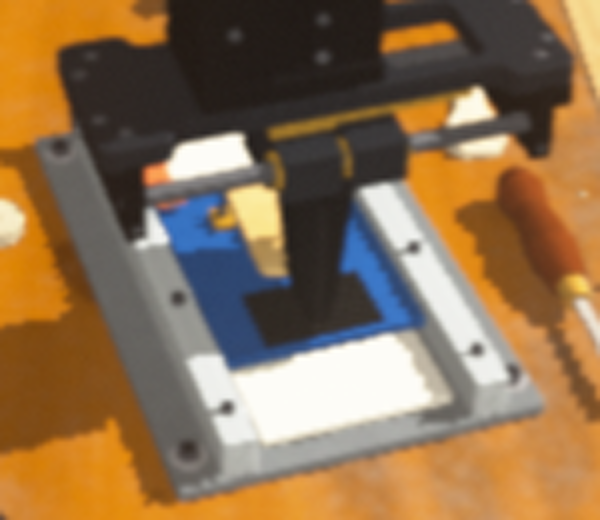

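The carrier has moved with the tip: its rear edge runs from (230,362) to (425,322). It is entering the springs with no blocking force, so I carry on.

Emit:
move_arm(
  commands=[
    [[-0.14, 0.55, 0], [0, 0, 0], 0],
    [[-0.14, 0.55, 0], [0, 0, 0], 0],
    [[-0.14, 0.55, 0], [0, 0, 0], 0],
    [[-0.14, 0.55, 0], [0, 0, 0], 0],
    [[-0.14, 0.55, 0], [0, 0, 0], 0],
    [[-0.14, 0.55, 0], [0, 0, 0], 0],
    [[-0.14, 0.55, 0], [0, 0, 0], 0],
    [[-0.14, 0.55, 0], [0, 0, 0], 0],
    [[-0.14, 0.55, 0], [0, 0, 0], 0],
    [[-0.14, 0.55, 0], [0, 0, 0], 0],
  ],
)

```text
t: 5.45
eef_pos: [608.4, 212.4, 23.0]
tcp_rot: [3.14, 0.0, 1.82]
ft_force: [-2.0, -2.6, 10.8]
opening: 0.006
grip_force: 5.5
```

Emit:
move_arm(
  commands=[
    [[-0.07, 0.29, 0], [0, 0, 0], 0],
    [[-0.05, 0.2, 0], [0, 0, 0], 0],
    [[0, 0, 0], [0, 0, 0], 0],
  ],
)

```text
t: 5.75
eef_pos: [607.1, 217.6, 22.9]
tcp_rot: [3.14, 0.0, 1.82]
ft_force: [-3.9, -0.9, 10.1]
opening: 0.004
grip_force: 5.5
```

Emit:
move_arm(
  commands=[
    [[-0.05, 0.2, 0], [0, 0, 0], 0],
    [[-0.02, 0.1, 0], [0, 0, 0], 0],
    [[0, 0, 0], [0, 0, 0], 0],
    [[0, 0, 0], [0, 0, 0], 0],
  ],
)

```text
t: 6.15
eef_pos: [606.4, 220.3, 22.9]
tcp_rot: [3.141, 0.0, 1.82]
ft_force: [-2.8, -2.2, 11.0]
opening: 0.007
grip_force: 5.5
```

Emit:
move_arm(
  commands=[
    [[-0.02, 0.1, 0], [0, 0, 0], 0],
    [[0, 0, 0], [0, 0, 0], 0],
    [[0, 0, 0], [0, 0, 0], 0],
  ],
)

```text
t: 6.45
eef_pos: [606.1, 221.2, 22.9]
tcp_rot: [3.141, 0.0, 1.82]
ft_force: [-2.5, -2.8, 11.1]
opening: 0.005
grip_force: 5.5
```

Travel is now 95.5 mm and there is no hard stop force yet, so I push on in small steps.

Emit:
move_arm(
  commands=[
    [[-0.02, 0.1, 0], [0, 0, 0], 0],
    [[0, 0, 0], [0, 0, 0], 0],
    [[0, 0, 0], [0, 0, 0], 0],
  ],
)

```text
t: 6.75
eef_pos: [605.9, 222.0, 22.9]
tcp_rot: [3.141, 0.001, 1.82]
ft_force: [-3.6, -4.6, 11.0]
opening: 0.006
grip_force: 5.5
```

Emit:
move_arm(
  commands=[
    [[-0.02, 0.1, 0], [0, 0, 0], 0],
    [[0, 0, 0], [0, 0, 0], 0],
    [[0, 0, 0], [0, 0, 0], 0],
  ],
)

```text
t: 7.05
eef_pos: [606.0, 222.4, 22.9]
tcp_rot: [3.141, 0.001, 1.82]
ft_force: [-2.2, -8.5, 10.5]
opening: 0.002
grip_force: 5.5
```

Emit:
move_arm(
  commands=[
    [[-0.02, 0.1, 0], [0, 0, 0], 0],
    [[0, 0, 0], [0, 0, 0], 0],
    [[0, 0, 0], [0, 0, 0], 0],
  ],
)

```text
t: 7.35
eef_pos: [606.0, 223.2, 22.9]
tcp_rot: [3.14, 0.001, 1.82]
ft_force: [-0.7, -8.7, 10.6]
opening: 0.003
grip_force: 5.2
```

Emit:
move_arm(
  commands=[
    [[-0.02, 0.1, 0], [0, 0, 0], 0],
    [[0, 0, 0], [0, 0, 0], 0],
    [[0, 0, 0], [0, 0, 0], 0],
  ],
)

```text
t: 7.65
eef_pos: [606.1, 224.2, 22.9]
tcp_rot: [3.14, 0.001, 1.82]
ft_force: [1.4, -9.4, 10.4]
opening: 0.004
grip_force: 4.9
```

```bash
python3 - <<'E'
from h import *
a=cv2.resize(read_camera("side")[170:300,250:400],None,fx=4,fy=4,interpolation=cv2.INTER_CUBIC)
cv2.imwrite("pics/end.png",a);s=state();print(s["eef_pos"],s["ft_force"])
E
```

```text
[606.04850412 224.26527134  22.88921019] [-0.42117762 -9.28605612  9.99196581]
```

View pics/end.png

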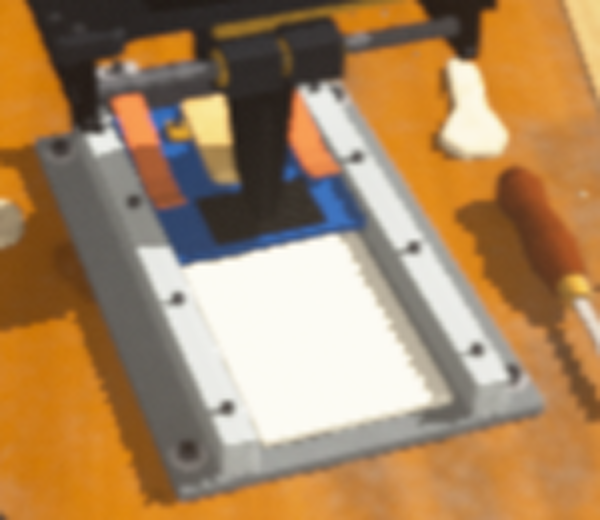

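The carrier is under both springs, with its rear edge from (185,266) to (368,228). The push force is steady at about 9 N, so the tip is slipping against a carrier that has stopped. I release straight up.

Emit:
move_arm(
  commands=[
    [[0, 0, 0.2], [0, 0, 0], 0],
    [[0, 0, 0.2], [0, 0, 0], 0],
    [[0, 0, 0.3], [0, 0, 0], 0],
    [[0, 0, 0.5], [0, 0, 0], 0],
    [[0, 0, 2], [0, 0, 0], 0],
    [[0, 0, 4], [0, 0, 0], 0],
    [[0, 0, 4], [0, 0, 0], 0],
    [[0, -4, 2], [0, 0, 0], 0],
    [[0, -4.5, 0], [0, 0, 0], 0],
    [[0, -4.5, 0], [0, 0, 0], 0],
  ],
)

```text
t: 8.7
eef_pos: [605.0, 94.6, 154.8]
tcp_rot: [3.14, 0.0, 1.821]
ft_force: [1.2, -0.1, -0.6]
opening: 0.003
grip_force: 0.0
```

Emit:
move_arm(
  commands=[
    [[-2, -4.5, 0], [0, 0, 0], 0],
    [[-2, -4.5, 0], [0, 0, 0], 0],
    [[-2, -4.5, 0], [0, 0, 0], 0],
    [[0, 0, 0], [0, 0, 0], 0],
  ],
)

```text
t: 9.1
eef_pos: [543.2, -43.5, 154.0]
tcp_rot: [-3.141, 0.0, 1.816]
ft_force: [1.2, 0.9, 0.7]
opening: 0.005
grip_force: 0.0
```

```bash
python3 - <<'E'
from h import *
a=cv2.resize(read_camera("side")[170:300,250:400],None,fx=4,fy=4,interpolation=cv2.INTER_CUBIC)
b=cv2.resize(read_camera("top")[140:280,255:435],None,fx=4.2,fy=4.2,interpolation=cv2.INTER_CUBIC)
cv2.imwrite("pics/fs.png",a);cv2.imwrite("pics/ft.png",b);print(state()["eef_pos"])
E
```

```text
[545.0987186  -40.30113609 154.07355041]
```

View pics/fs.png

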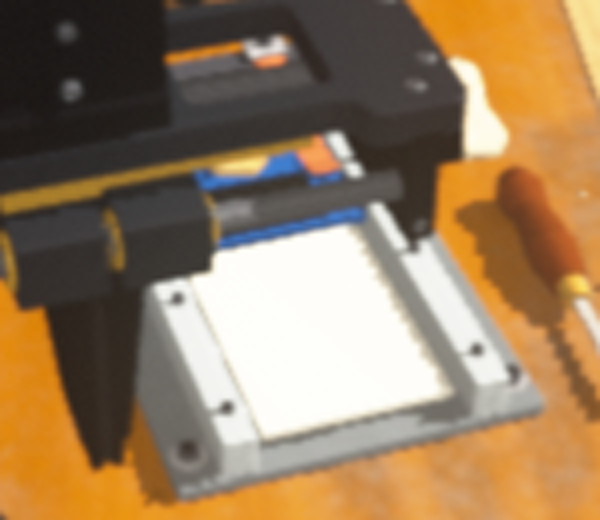

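View pics/ft.png

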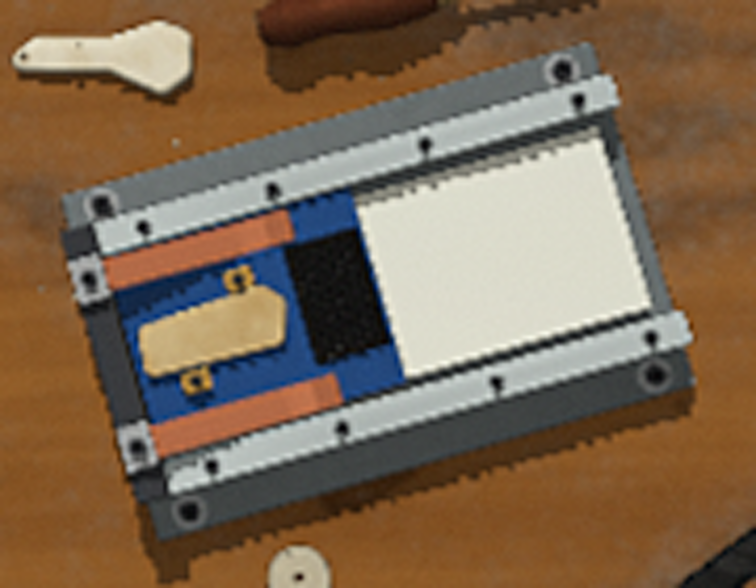

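The top view shows the carrier under both springs, with its front edge on the dark stop from (115,290) to (148,425) and no white gap. Its rear edge runs from (357,195) to (403,378), and the bystanders haven't moved. I'll check the rear edge numerically before handing in.

```bash
python3 - <<'E'
from h import *
t=lambda p,z:w("top",crop(p,4.2,(255,140)),z)[:,:2]
u=np.array([-.247,.969])
r=t([(357,195),(403,378)],23).mean(0)
st=t([(115,290),(148,425)],23).mean(0)
print("length rear->stop",(st-r)@u,"rear in fixture y",(r-[610,205])@u)
E
```

```text
length rear->stop 105.6439151433849 rear in fixture y -0.08320699650773435
```

Rear edge to stop measures 105.6 mm against a 105 mm carrier, so it is home.

```bash
python3 -c "
from cell import env
print(env.job_done())"
```

```text
the job is handed in; nothing more can be done
None
```

The carrier is home against the end stop and clamped under both leaf springs; it was pressed and slid in one go, the bystanders are untouched, and the job was handed in at about 9 s.

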